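# Counter-hold the hidden bolt head behind a bracket

### The arm

A 6-joint arm with a two-finger parallel gripper is mounted at the origin on the work surface. World frame = base frame: x ahead of the robot, y to its left, z up, the work surface at z = 0. Lengths are in m, angles in rad, forces in N, time in s.
With the tool pointing down it reaches from about 0.375 to 0.925 m from the base axis. Payload 5.7 kg.
Tool frame: the origin (TCP) lies at the very end of the fingers, on their centre line; the grasp point (between the pads) lies 19 mm behind it; z points along the fingers, y is the line along which they close (so a half turn about z gives the same grasp; the last joint's range is limited). The gripper opens to 88 mm and grips with 3 to 60 N. Pads are 20 mm wide; open, the fingers measure 115 mm over their backs; the gripper's body (75 mm by 178 mm) begins 61 mm behind the grasp point.
Start: joints at [-1.361, 0.359, 1.51, -0, 1.272, -0.115], TCP at [0.191, -0.569, 0.223] pointing down, gripper open.
Joint ranges: [-2.97, 2.97], [-1.01, 2.36], [0.21, 2.38], [-0.96, 4.11], [0.2, 2.71], [-2.98, 2.98]. Speed limits (rad/s): [2.39, 2.39, 3.14, 3.14, 3.14, 3.14].

### API

Orientations are given as a unit quaternion [w, x, y, z].
In Python, from cell import robot gives the robot as it stands. The module is installed in compiled form; this text tells all that it offers.
- The arm moves only by the tool step_arm, never from a script. Its argument "targets" is a list of rows, each an object with "dp": the shift along the tool's x, y, z each as a share of 30 cm, from -1 to 1, a list of three; "angular": the turn, a rotation vector about the tool's x, y, z each as a share of 2 pi rad, from -1 to 1, a list of three; "jaw": the gripper's target within -1 to 1 (fully open at 1, half-way at 0, shut at -1). A call has exactly 8 rows; each row is the pose to reach, as a shift and turn from the pose commanded when the call began, along the tool's axes at that moment, turning the shorter way round; what a row does not reach only later rows make up. A row lasts 1/12 s, in which the tool goes at most 41.7 mm and 7.16 degrees, less where a joint would pass 70% of its speed; a pose out of reach is approached as far as the arm can. A call with a number of a shift or a turn outside -1 to 1 is refused whole. A call with a gripper value outside its range is refused whole. The fingers move at their own pace and stop on an object; the grip force is fixed at half the most. Time passes only in rows, so rows that repeat a pose let the fingers close, or fill a call up. It gives the time, the measured TCP pose, the force, the opening and the grip force at its end, in the units of the state.
- robot.state(): the state, without advancing time (a new reading comes with each control period).
- robot.capture(name): name is "side" or "top"; returns (picture, depth): 384x512x3 uint8, blue, green, red; 384x512 float32, m along the optical axis (not along the pixel's ray), 0 where there is no reading.
- robot.camera_params(name): a dict with "fx", "fy", "cx", "cy" (pixels), "world_from_camera" (4x4, takes a point from camera to world coordinates). Camera axes: x right, y up, looking along -z (the intrinsics and any distortion apply to the point x, -y, -z); pixel columns grow to the right and rows downward; lengths in m; the calibration is good to about 2 mm. A picture is of the moment at which its call begins. camera_params takes no time and is no camera call.
- robot.sign_off(): hands the job in; it is judged then, once.
The state is a dict: "t": time; "joint_pos": joint angles; "joint_vel": joint speeds; "joint_efforts": joint torques, N m; "eef_pos": TCP position; "orientation": TCP orientation; "force": force on the tool from outside, world axes, zero at the start; "moment": the same for the moment, N m; "gripper_width": finger opening in m; "grip_force": force on a finger pad.
Only numpy, scipy, OpenCV 4.12 (cv2) and the standard library are available. Lean on these libraries where they do the work, as an engineer would, in place of code of your own. Each camera call takes 0.05 s, during which the arm holds its last target. There are 200 camera calls.

### The job

On the assembly jig, flip the small orange cap all the way open (its ribbed thumb tab is there to be pushed down), then reach down into the narrow gap between the blue bracket and the clear guard and grasp the flat-sided steel bolt head. Hold the head firmly between the fingers with its two flat sides upright, so that the nut runner cannot turn it, and finish while still holding it like that. Leave the cap open and do not disturb the loose things lying about.

Things in the scene. Friction and masses are not known exactly. Their poses are not given: they have to be found in the camera images.
- jig: Assembly jig, fixed to the table: plywood base 260 x 240 x 12 mm. Origin on the table, below the middle of the rear face of the blue bracket; at yaw 0 its x points away from the robot, y left, z up. Blue bracket plate: jig x -6 to 0, y -55 to 55, top at z 112 mm. Red nut runner in front of it: x -45 to -150, y -19 to 19, top at z 107 mm.
- gap (a point): Middle of the mouth of the gap, jig frame (23, 0, 112) mm. The gap lies between the bracket (jig x 0) and a clear plastic guard (x 46 to 51, y -55 to 55, top at z 112 mm): 46 mm wide in x, open at both ends in y, free down to the base at z 12 mm. The shut cap covers it. Axes as the jig's.
- bolt_head (a point): Centre of the steel bolt head behind the bracket, mid-gap: jig frame (23, 0, 88) mm. A block 16 mm along the bolt axis (jig x), 12 mm across its two flat sides, 28 mm tall, yellow stripe along its middle; its top lies about 10 mm below the shut cap. The point turns with the bolt: x is the bolt axis, y square to the flat sides, z along the tall side.
- bolt (a joint): Turn of the bolt about jig x, rad: 0 = flat sides upright; positive = clockwise seen from the robot (top of the head leans to jig -y). Starts at 0.28 to 0.42. The nut runner pulls it to about 0.35 like a spring of 0.15 N m/rad (0.05 N m to hold it at 0); let go, it returns to near there. Two pads closing upright on the flat sides square it up.
- cap (a joint): Opening of the 40 g orange cap, rad: 0 = shut, level over the gap; 3.1 = fully open, folded towards the robot, level above the nut runner. Hinge along jig y at jig x -3, z 116 mm. Falls shut below about 0.5; pushed past about 0.8 it springs open by itself and stays. Its plate is 58 mm (from the hinge) x 92 mm (y -46 to 46) x 3 mm.
- cap_tab (a point): Where to press the cap's ribbed thumb tab, on its upper face, 18 mm from the hinge: jig frame (-21, 80, 117.5) mm when shut. Tab: jig x -33 to -3, y 66 to 94, 3 mm thick, beyond the left ends of cap plate and bracket, free below down to the base. Pressing it down here by 24 mm, then moving up out of the way, flips the cap open. Moves with the cap.
- tape: Bystander: yellow roll of tape lying flat, 100 mm across, 24 mm high; origin centre of underside.
- wrench: Bystander: steel wrench, 180 mm long, lying along its x axis.
- screwdriver: Bystander: screwdriver with blue handle, 190 mm long, lying along its x axis.
- oil: Bystander: white bottle with red cap, 54 mm across, 130 mm tall, standing; origin centre of underside.
- spare: Bystander: spare blue angle bracket, 60 x 110 mm foot, 61 mm tall; origin under its upright plate.
- nut: Bystander: spare brass nut 24 mm across, 10 mm high, lying on the jig's base; origin centre of underside.
- spare_bolt: Bystander: spare bolt lying on the jig's base, head 28 x 16 x 12 mm, shank 35 mm along its y; origin under the head.

How it is judged:
By the outcome, as a careful person would: the job done as asked, in the order asked, and still so for the second after the job is handed in, while the arm keeps its last pose, push and grip.
It also fails if it takes over 35 s, if anything falls off the work surface, if the arm or the gripper's body presses on something with over 40 N, if the wrist force passes 120 N, or if a joint passes its speed limit or range.

## Working session

There is one attempt and no reset: what is moved stays moved. The work goes in short steps, Python scripts to look and compute and a tool call to move; the robot and the scene stay as the last step left them, time stands still between calls to the robot, and variables do not carry over. Pictures are saved under pics/ and viewed, at most 10 in all, crops included, and the job is handed in when it is done.

Besides the shell and the picture viewer there is one more tool, called after "Request:" as name([rows], argument=value, ...), one row to a line, values as JSON. step_arm: Moves the arm, as the interface text tells. Its arguments: {"type":"object","properties":{"targets":{"type":"array","items":{"type":"object","properties":{"dp":{"type":"array","items":{"type":"number"}},"angular":{"type":"array","items":{"type":"number"}},"jaw":{"type":"number"}}}}},"required":["targets"]}

```bash
mkdir -p pics; python3 - <<'E'
from cell import robot
import cv2,numpy as np
s=robot.state();print(s)
for n in("side","top"):
    p,d=robot.capture(n);c=robot.camera_params(n);print(n,c)
    cv2.imwrite(f"pics/{n}0.png",p);np.savez(f"{n}0.npz",p=p,d=d)
E
```

```text
{'t': 0.0, 'joint_pos': array([-1.36109773e+00,  3.59533100e-01,  1.51139574e+00, -1.54337719e-05,
        1.27250766e+00, -1.15154076e-01]), 'joint_vel': array([-0.00109301,  0.00155748,  0.00046177,  0.00093057,  0.00123327,
        0.00090891]), 'joint_efforts': array([-5.32474893e-03, -5.15392005e+01, -2.70721883e+01,  6.70164241e-02,
        3.50083911e-02, -1.46925513e-04]), 'eef_pos': array([ 0.19131624, -0.56796662,  0.22180684]), 'orientation': array([-9.20542025e-04,  9.86837031e-01,  1.61715254e-01, -5.09308116e-05]), 'force': array([-0.40347854, -0.43262168, -0.11033555]), 'moment': array([0.07000437, 0.02318472, 0.01150971]), 'grip_force': 0.0, 'gripper_width': 0.08784530367218236}
side {'fx': 368.93108699716, 'fy': 368.93108699716, 'cx': 253.6100550263092, 'cy': 191.2663839124516, 'world_from_camera': array([[ 0.98622861,  0.08957946, -0.13902753,  0.42365857],
       [-0.16441985,  0.62186218, -0.76567196, -0.79843075],
       [ 0.01786748,  0.77798647,  0.62802691,  0.73294145],
       [ 0.        ,  0.        ,  0.        ,  1.        ]])}
top {'fx': 462.0411327303069, 'fy': 462.0411327303069, 'cx': 261.09447726345076, 'cy': 192.59484243239316, 'world_from_camera': array([[ 0.01157884,  0.98407007, -0.1774036 ,  0.33587232],
       [-0.99977753,  0.01452145,  0.01529771,  0.00706726],
       [ 0.01763018,  0.177187  ,  0.98401928,  1.4638362 ],
       [ 0.        ,  0.        ,  0.        ,  1.        ]])}
```

View pics/side0.png

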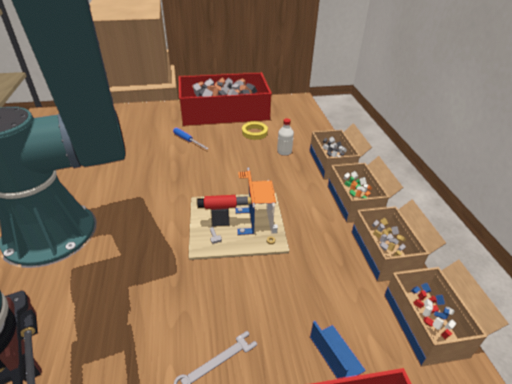

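View pics/top0.png

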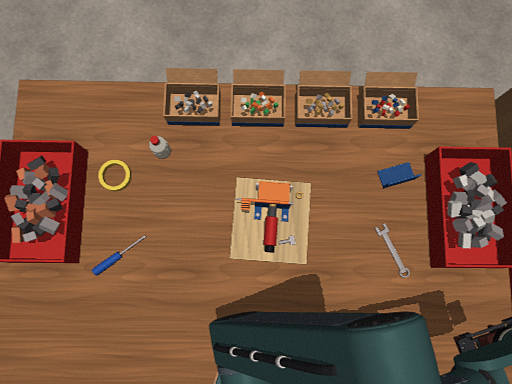

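The side view shows the jig at about (190–288, 193–255), with the cap at (262,192) and the tab at (245,175). In the top view the cap is at (275,192), the tab at (245,206) and the red runner at (270,230).

```bash
cat > h.py <<'E'
import numpy as np,cv2
from cell import robot
def pts(n,d):
    c=robot.camera_params(n);v,u=np.mgrid[:384,:512]
    P=np.stack([(u-c['cx'])/c['fx']*d,-(v-c['cy'])/c['fy']*d,-d],-1);T=c['world_from_camera']
    return P@T[:3,:3].T+T[:3,3]
def plane(n,uv,z):
    c=robot.camera_params(n);T=c['world_from_camera'];uv=np.atleast_2d(uv).astype(float)
    r=np.stack([(uv[:,0]-c['cx'])/c['fx'],-(uv[:,1]-c['cy'])/c['fy'],-np.ones(len(uv))],-1)@T[:3,:3].T
    return T[:3,3]+r*((z-T[2,3])/r[:,2])[:,None]
def big(m,k=1):
    n,l,s,c=cv2.connectedComponentsWithStats(m.astype(np.uint8));o=np.argsort(-s[1:,4])[:k]+1
    return [l==i for i in o]
E
cat > m.py <<'E'
from h import *
for n,roi in(("top",(220,170,325,275)),("side",(180,150,300,265))):
    f=np.load(n+"0.npz");p,d=f['p'],f['d'];W=pts(n,d)
    hsv=cv2.cvtColor(p,cv2.COLOR_BGR2HSV);R=np.zeros(d.shape,bool);R[roi[1]:roi[3],roi[0]:roi[2]]=1
    h,s,v=[hsv[...,i].astype(int) for i in range(3)]
    O=R&(h>5)&(h<16)&(s>200)&(v>180); red=R&((h<5)|(h>174))&(s>150)&(v>80)
    for nm,m,z in(("orange",O,.1175),("red",red,.107)):
        for b in big(m,2):
            yx=np.argwhere(b)
            if len(yx)<15: continue
            w=plane(n,yx[:,::-1],z)[:,:2]
            r=cv2.minAreaRect((w*1000).astype(np.float32));print(n,nm,len(yx),"plane rect",np.round(r[0],1),np.round(r[1],1),round(r[2],1),"depth med",np.round(np.median(W[b&(d>0)],0),4))
    if n=="top":
        # base from height
        z=W[...,2];b=big(R&(z>.006)&(z<.02),1)[0];w=W[b][:,:2];r=cv2.minAreaRect((w*1000).astype(np.float32));print("base",r,np.median(W[b],0))
        print("table z",np.median(z[300:310,60:200]))
    x0,y0,x1,y1=roi;cv2.imwrite(f"pics/{n}0c.png",cv2.resize(p[y0:y1,x0:x1],None,fx=5,fy=5,interpolation=2))
E
python3 m.py
```

```text
top red 333 plane rect [468.7 -42.7] [34.7 84.3] 85.8 depth med [ 0.4681 -0.0418  0.1033]
base ((511.8951416015625, -48.36952209472656), (244.2796630859375, 262.7835998535156), 86.80183410644531) [ 0.48985338 -0.03478975  0.01204942]
table z -0.0004899752476197339
side red 406 plane rect [467.2 -64.9] [52.9 85.2] 87.1 depth med [ 0.4683 -0.0564  0.1004]
```

View pics/top0c.png

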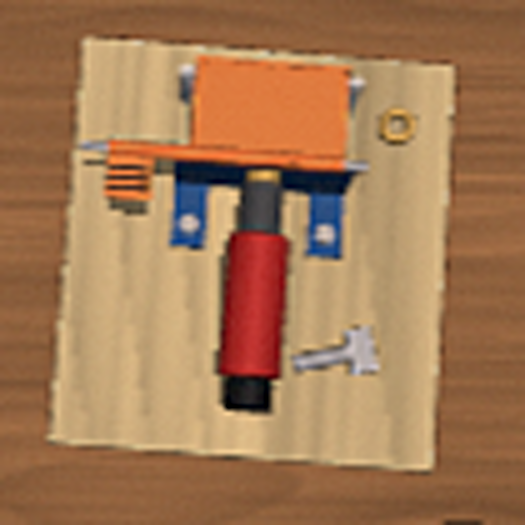

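The crop shows the cap plate at full-frame (258–290, 181–202), the tab at about (246,205), and the hinge pin ends near (239,199) and (292,203). The runner lies on the robot's side. The jig yaw is about -3 to -4°.

```bash
cat > m2.py <<'E'
from h import *
for n,roi in(("top",(220,170,325,275)),("side",(180,150,300,265))):
    f=np.load(n+"0.npz");p,d=f['p'],f['d'];W=pts(n,d)
    hsv=cv2.cvtColor(p,cv2.COLOR_BGR2HSV)
    h,s,v=[hsv[...,i].astype(int) for i in range(3)]
    R=np.zeros(d.shape,bool);R[roi[1]:roi[3],roi[0]:roi[2]]=1
    if n=="top": print(hsv[190,275],hsv[203,246])
    O=R&(h>5)&(h<16)&(s>175)&(v>110)
    b=big(O,1)[0];print(n,b.sum(),O.sum(),"bbox",cv2.boundingRect(b.astype(np.uint8)))
    e=cv2.morphologyEx(b.astype(np.uint8),cv2.MORPH_OPEN,np.ones((13,13) if n=='top' else (9,9),np.uint8))
    c=max(cv2.findContours(e,0,1)[0],key=cv2.contourArea)[:,0]
    r=cv2.minAreaRect((plane(n,c,.1175)[:,:2]*1000).astype(np.float32));print("plate",r,np.round(cv2.boxPoints(r),1).tolist(),"depth z",np.median(W[(e>0)&(d>0)][:,2]))
    ap=cv2.approxPolyDP(c,3,True)[:,0];print(ap.tolist(),np.round(plane(n,ap,.1175)*1000,1)[:,:2].tolist())
    # blue bracket, red axis
    B=R&(h>95)&(h<125)&(s>100);print("blue",B.sum())
    red=big(R&((h<5)|(h>174))&(s>150)&(v>80))[0];w=W[red&(d>0)];
    t=w[w[:,2]>.104][:,:2];print("red top",len(t),t.mean(0),cv2.fitLine((t*1000).astype(np.float32),2,0,.01,.01).ravel())
E
python3 m2.py
```

```text
[ 11 185 222] [ 10 112  57]
top 682 714 bbox (242, 181, 48, 23)
plate ((581.018798828125, -50.76355743408203), (60.28719711303711, 86.2605972290039), 0.7095671892166138) [[550.2999877929688, -8.0], [551.4000244140625, -94.30000305175781], [611.7000122070312, -93.5], [610.5999755859375, -7.300000190734863]] depth z 0.11740173747603544
[[260, 182], [259, 201], [287, 201], [288, 184]] [[610.6, -10.2], [553.3, -8.0], [554.5, -90.7], [605.7, -93.6]]
blue 231
red top 149 [ 0.46606305 -0.04423552] [ 9.9521816e-01 -9.7676925e-02  4.6606305e+02 -4.4235519e+01]
side 2 13 bbox (242, 173, 1, 2)Traceback (most recent call last):
  File "m2.py", line 11, in <module>
    c=max(cv2.findContours(e,0,1)[0],key=cv2.contourArea)[:,0]
      ~~~^^^^^^^^^^^^^^^^^^^^^^^^^^^^^^^^^^^^^^^^^^^^^^^^
ValueError: max() iterable argument is empty
```

View pics/side0c.png

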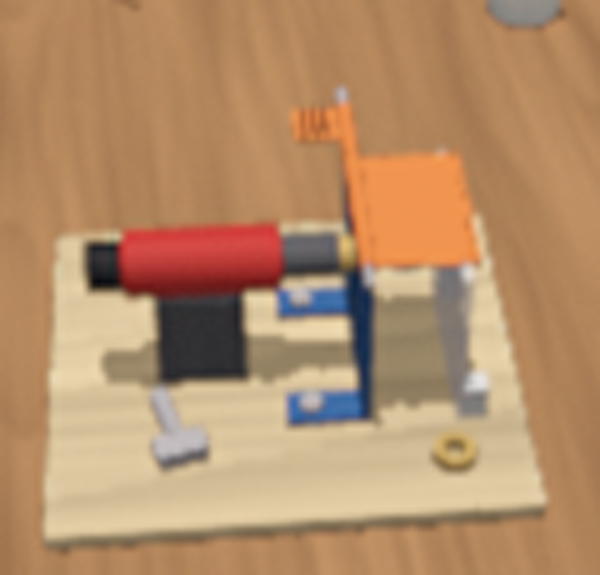

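```bash
python3 - <<'E'
from h import *
t=lambda L:np.array(L)/5+np.array([220,170])-.4
s=lambda L:np.array(L)/5+np.array([180,150])-.4
r=lambda a:np.round(a[:,:2]*1000,1).tolist()
print("base top",r(plane("top",t([(83,38),(453,65),(433,468),(50,442)]),.012)))
print("base side",r(plane("side",s([(57,236),(482,220),(545,505),(46,540)]),.012)))
print("cap far L,R top",r(plane("top",t([(196,55),(353,68)]),.1175)),"side",r(plane("side",s([(460,154),(478,265)]),.1175)))
print("tab top TL,BR",r(plane("top",t([(107,148),(153,200)]),.1175)),"side",r(plane("side",s([(292,107),(300,140)]),.1175)))
print("red top axis",r(plane("top",t([(258,234),(249,376)]),.1)))
f=np.load("side0.npz");W=pts("side",f['d']);u,v=np.round(s([(415,210),(310,123),(200,240)])).astype(int).T;print(W[v,u])
# base rect / edges by fit
b=np.float32(plane("top",t([(83,38),(453,65),(433,468),(50,442)]),.012)[:,:2]);a=b[0]-b[1];e=b[3]-b[2]
print([np.degrees(np.arctan2(-x[0],x[1])) for x in(a,e)],[np.degrees(np.arctan2(x[1],x[0])) for x in(b[0]-b[3],b[1]-b[2])])
E
```

```text
base top [[646.6, 65.0], [632.6, -172.9], [376.4, -158.5], [389.5, 80.1]]
base side [[390.4, 81.3], [649.9, 59.3], [633.0, -174.8], [376.6, -160.1]]
cap far L,R top [[614.7, -6.6], [608.3, -100.1]] side [[616.9, -8.1], [607.1, -101.6]]
tab top TL,BR [[557.9, 45.2], [527.3, 17.6]] side [[531.0, 48.8], [531.3, 17.1]]
red top axis [[510.3, -45.0], [426.1, -40.4]]
[[ 0.58418628 -0.05405256  0.11695697]
 [ 0.53997006  0.030952    0.11897473]
 [ 0.46995969 -0.0492719   0.10594469]]
[np.float32(-3.3872128), np.float32(-3.1476083)] [np.float32(-3.3568149), np.float32(-3.2043312)]
```

Request:
step_arm([
  {"dp":[0.11,-0.09,0],"angular":[0,0,0.016],"jaw":-1},
  {"dp":[0.22,-0.18,0],"angular":[0,0,0.032],"jaw":-1},
  {"dp":[0.33,-0.28,0],"angular":[0,0,0.048],"jaw":-1},
  {"dp":[0.43,-0.37,0],"angular":[0,0,0.0611],"jaw":-1},
  {"dp":[0.53,-0.46,0],"angular":[0,0,0.0611],"jaw":-1},
  {"dp":[0.63,-0.55,0],"angular":[0,0,0.0611],"jaw":-1},
  {"dp":[0.73,-0.64,0],"angular":[0,0,0.0611],"jaw":-1},
  {"dp":[0.82,-0.717,0],"angular":[0,0,0.0611],"jaw":-1},
])

```text
t: 0.77
eef_pos: [0.3562, -0.2834, 0.2224]
orientation: [-0.001, 1.0, -0.03, -0.0]
force: [0.7, -0.2, -0.5]
gripper_width: 0.0377
grip_force: 0.0
```

Request:
step_arm([
  {"dp":[0.066,-0.12,0],"angular":[0,0,0],"jaw":-1},
  {"dp":[0.13,-0.24,0],"angular":[0,0,0],"jaw":-1},
  {"dp":[0.2,-0.36,0],"angular":[0,0,0],"jaw":-1},
  {"dp":[0.27,-0.48,0],"angular":[0,0,0],"jaw":-1},
  {"dp":[0.33,-0.6,0],"angular":[0,0,0],"jaw":-1},
  {"dp":[0.4,-0.72,0],"angular":[0,0,0],"jaw":-1},
  {"dp":[0.46,-0.84,0],"angular":[0,0,0],"jaw":-1},
  {"dp":[0.53,-0.96,0],"angular":[0,0,0],"jaw":-1},
])

```text
t: 1.43
eef_pos: [0.5317, -0.006, 0.2224]
orientation: [-0.0, 1.0, -0.029, -0.0]
force: [0.7, -0.3, 0.4]
gripper_width: 0.0009
grip_force: 0.0
```

Request:
step_arm([
  {"dp":[0.012,-0.065,0.05],"angular":[0,0,0],"jaw":-1},
  {"dp":[0.023,-0.127,0.12],"angular":[0,0,0],"jaw":-1},
  {"dp":[0.023,-0.127,0.2],"angular":[0,0,0],"jaw":-1},
  {"dp":[0.023,-0.127,0.26],"angular":[0,0,0],"jaw":-1},
  {"dp":[0.023,-0.127,0.28],"angular":[0,0,0],"jaw":-1},
  {"dp":[0.023,-0.127,0.28],"angular":[0,0,0],"jaw":-1},
  {"dp":[0.023,-0.127,0.28],"angular":[0,0,0],"jaw":-1},
  {"dp":[0.023,-0.127,0.28],"angular":[0,0,0],"jaw":-1},
])

```text
t: 2.1
eef_pos: [0.5417, 0.0291, 0.1398]
orientation: [-0.0, 1.0, -0.03, 0.001]
force: [0.4, -1.2, -0.2]
gripper_width: 0.0005
grip_force: 0.0
```

```bash
python3 - <<'E'
from h import *
print(robot.state()['eef_pos'])
a,_=robot.capture("side")
cv2.imwrite("pics/a.png",cv2.resize(a[130:250,180:310],None,fx=5,fy=5,interpolation=2))
E
```

```text
[0.54170822 0.02912204 0.13977955]
```

View pics/a.png

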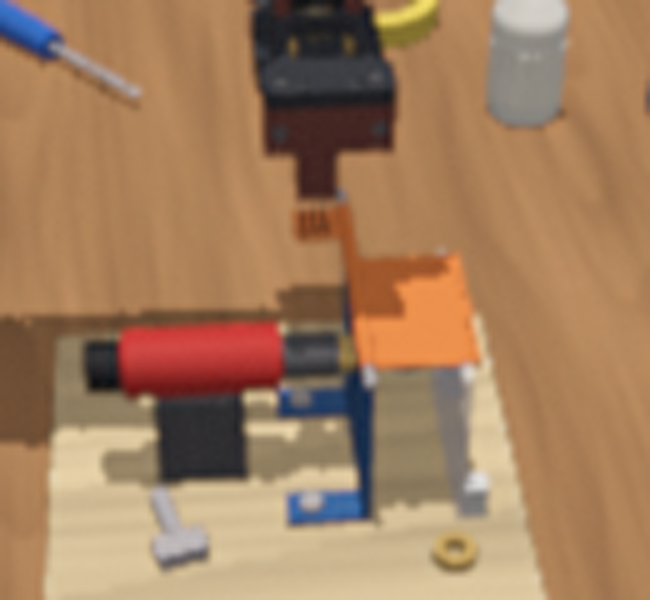

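The closed fingers at (317,190) in the crop sit right above the tab at (318,222).

Request:
step_arm([
  {"dp":[-0.003,-0.007,0.05],"angular":[0,0,0],"jaw":-1},
  {"dp":[-0.003,-0.007,0.09],"angular":[0,0,0],"jaw":-1},
  {"dp":[-0.003,-0.007,0.12],"angular":[0,0,0],"jaw":-1},
  {"dp":[-0.003,-0.007,0.15],"angular":[0,0,0],"jaw":-1},
  {"dp":[-0.003,-0.007,0.16],"angular":[0,0,0],"jaw":-1},
  {"dp":[-0.003,-0.007,0.16],"angular":[0,0,0],"jaw":-1},
  {"dp":[-0.003,-0.007,0.03],"angular":[0,0,0],"jaw":-1},
  {"dp":[-0.003,-0.007,-0.11],"angular":[0,0,0],"jaw":-1},
])

```text
t: 2.82
eef_pos: [0.5376, 0.0317, 0.1701]
orientation: [-0.0, 1.0, -0.03, -0.003]
force: [1.7, -0.9, -0.6]
gripper_width: 0.0004
grip_force: 0.0
```

Request:
step_arm([
  {"dp":[0,0,-0.1],"angular":[0,0,0],"jaw":-1},
  {"dp":[0,0,-0.2],"angular":[0,0,0],"jaw":-1},
  {"dp":[0,0,-0.2],"angular":[0,0,0],"jaw":-1},
  {"dp":[0,0,-0.2],"angular":[0,0,0],"jaw":-1},
  {"dp":[0,0,-0.2],"angular":[0,0,0],"jaw":-1},
  {"dp":[0,0,-0.2],"angular":[0,0,0],"jaw":-1},
  {"dp":[0,0,-0.2],"angular":[0,0,0],"jaw":1},
  {"dp":[0,0,-0.2],"angular":[0,0,0],"jaw":1},
])

```text
t: 3.48
eef_pos: [0.5392, 0.0317, 0.23]
orientation: [-0.0, 1.0, -0.03, -0.001]
force: [0.3, -0.6, -0.2]
gripper_width: 0.0107
grip_force: 0.0
```

```bash
python3 - <<'E'
from h import *
print(robot.state()['eef_pos'])
a,d=robot.capture("side");np.savez("b.npz",p=a,d=d)
cv2.imwrite("pics/b.png",cv2.resize(a[130:250,180:310],None,fx=5,fy=5,interpolation=2))
E
```

```text
[0.53920738 0.03166077 0.23000497]
```

View pics/b.png

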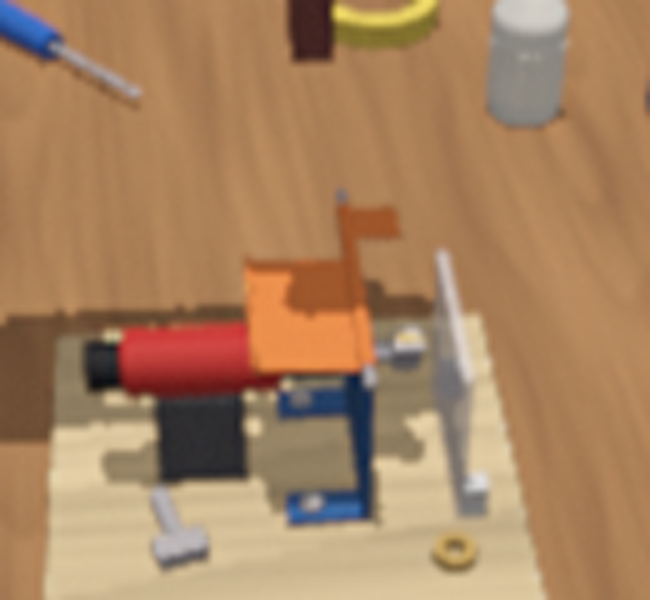

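The cap is folded fully open at (305,315) in the crop. The bolt head is exposed at about (408,342), with the stripe on top, and the guard edge runs from (441,250) to (467,378).

```bash
python3 - <<'E'
from h import *
s=lambda L:np.array(L)/5+np.array([180,130])-.4
a=-.0595;R=np.array([[np.cos(a),-np.sin(a)],[np.sin(a),np.cos(a)]]);o=np.array([.557,-.0495])
J=lambda P:np.round((P[:,:2]-o)@R*1000,1).tolist()
print("head top centre",J(plane("side",s([(408,340)]),.101)))
print("guard top ends",J(plane("side",s([(441,252),(468,380)]),.112)),"expect x~46-51,y+-55")
print("cap corners",J(plane("side",s([(247,262),(251,372),(374,370)]),.117)))
p,d=robot.capture("top");W=pts("top",d)
m=np.zeros(d.shape,bool);m[170:215,250:300]=1;m&=(W[...,2]>.08)&(W[...,2]<.112)
jj=(W[m][:,:2]-o)@R*1000;k=(jj[:,0]>8)&(jj[:,0]<40);print(np.c_[jj[k],W[m][k][:,2]*1000].round(0).tolist())
print("target",o+R@[.023,0],robot.state()['eef_pos'])
cv2.imwrite("pics/t.png",cv2.resize(p[160:260,220:320],None,fx=6,fy=6,interpolation=2))
E
```

```text
head top centre [[22.6, -6.6]]
guard top ends [[48.4, 54.8], [47.5, -54.0]] expect x~46-51,y+-55
cap corners [[-60.0, 48.0], [-63.0, -44.1], [-0.4, -47.8]]
[]
target [ 0.5799593  -0.05086769] [0.53960383 0.0316499  0.23044085]
```

View pics/t.png

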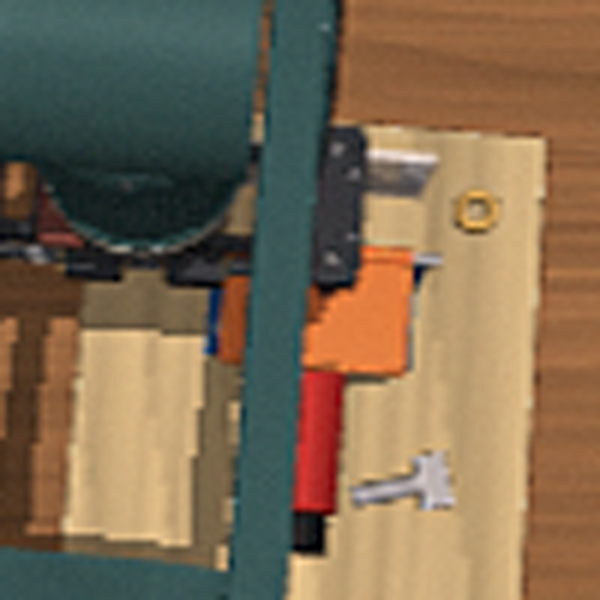

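The top view of the head is blocked by the arm. The side view confirms the jig pose: guard ends at y 54.8 and -54.0, head at x 22.6.

Request:
step_arm([
  {"dp":[0.05,0.09,0],"angular":[0,0,0],"jaw":1},
  {"dp":[0.1,0.18,0],"angular":[0,0,0],"jaw":1},
  {"dp":[0.151,0.267,0],"angular":[0,0,0],"jaw":1},
  {"dp":[0.151,0.267,0],"angular":[0,0,0],"jaw":1},
  {"dp":[0.151,0.267,0.1],"angular":[0,0,0],"jaw":1},
  {"dp":[0.151,0.267,0.2],"angular":[0,0,0],"jaw":1},
  {"dp":[0.151,0.267,0.33],"angular":[0,0,0],"jaw":1},
  {"dp":[0.151,0.267,0.33],"angular":[0,0,0],"jaw":1},
])

```text
t: 4.25
eef_pos: [0.575, -0.0497, 0.1257]
orientation: [-0.001, 1.0, -0.03, -0.006]
force: [-0.3, -0.3, -0.7]
gripper_width: 0.0716
grip_force: 0.0
```

Request:
step_arm([
  {"dp":[0,0,0],"angular":[0,0,0],"jaw":1},
  {"dp":[0,0,0],"angular":[0,0,0],"jaw":1},
  {"dp":[0,0,0],"angular":[0,0,0],"jaw":1},
  {"dp":[0,0,0],"angular":[0,0,0],"jaw":1},
  {"dp":[0,0,0],"angular":[0,0,0],"jaw":1},
  {"dp":[0,0,0],"angular":[0,0,0],"jaw":1},
  {"dp":[0,0,0],"angular":[0,0,0],"jaw":1},
  {"dp":[0,0,0],"angular":[0,0,0],"jaw":1},
])

```text
t: 4.92
eef_pos: [0.5807, -0.051, 0.1328]
orientation: [0.0, 1.0, -0.03, 0.0]
force: [-0.1, 0.3, 0.1]
gripper_width: 0.0877
grip_force: 0.0
```

```bash
python3 - <<'E'
from h import *
s=robot.state();print(s['eef_pos'],s['orientation'],s['force'],s['gripper_width'])
a,d=robot.capture("side")
cv2.imwrite("pics/c.png",cv2.resize(a[130:250,180:310],None,fx=5,fy=5,interpolation=2))
E
```

```text
[ 0.58070018 -0.05102579  0.13276625] [ 7.71504198e-06  9.99563419e-01 -2.95445144e-02  3.06283258e-04] [-0.09444892  0.27029026  0.08259427] 0.08774485127044182
```

View pics/c.png

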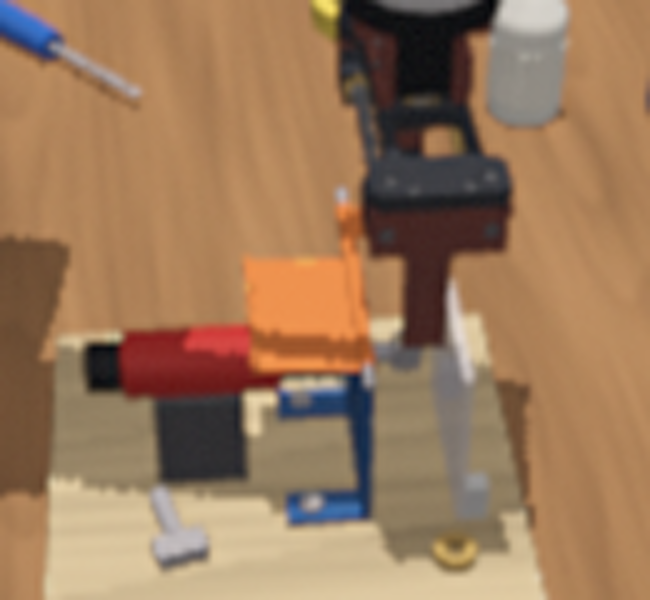

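The near finger at (425,300) in the crop hangs centred over the gap, between the bracket and the guard. Nothing is touching, so I'll descend.

Request:
step_arm([
  {"dp":[-0.002,0,0.03],"angular":[0,0,0],"jaw":1},
  {"dp":[-0.002,0,0.07],"angular":[0,0,0],"jaw":1},
  {"dp":[-0.002,0,0.11],"angular":[0,0,0],"jaw":1},
  {"dp":[-0.002,0,0.15],"angular":[0,0,0],"jaw":1},
  {"dp":[-0.002,0,0.19],"angular":[0,0,0],"jaw":1},
  {"dp":[-0.002,0,0.212],"angular":[0,0,0],"jaw":1},
  {"dp":[-0.002,0,0.212],"angular":[0,0,0],"jaw":1},
  {"dp":[-0.002,0,0.212],"angular":[0,0,0],"jaw":1},
])

```text
t: 5.63
eef_pos: [0.5795, -0.0509, 0.0682]
orientation: [-0.0, 1.0, -0.03, -0.001]
force: [0.2, 0.9, 0.5]
gripper_width: 0.0877
grip_force: 0.0
```

Request:
step_arm([
  {"dp":[0,0,0],"angular":[0,0,0],"jaw":1},
  {"dp":[0,0,0],"angular":[0,0,0],"jaw":0.4},
  {"dp":[0,0,0],"angular":[0,0,0],"jaw":0},
  {"dp":[0,0,0],"angular":[0,0,0],"jaw":-0.3},
  {"dp":[0,0,0],"angular":[0,0,0],"jaw":-0.4},
  {"dp":[0,0,0],"angular":[0,0,0],"jaw":-0.4},
  {"dp":[0,0,0],"angular":[0,0,0],"jaw":-0.4},
  {"dp":[0,0,0],"angular":[0,0,0],"jaw":-0.4},
])

```text
t: 6.3
eef_pos: [0.5799, -0.0509, 0.0688]
orientation: [-0.0, 1.0, -0.03, -0.0]
force: [0.2, -0.1, -0.1]
gripper_width: 0.0445
grip_force: 0.0
```

Now close gently in stages.

Request:
step_arm([
  {"dp":[0,0,0],"angular":[0,0,0],"jaw":-0.45},
  {"dp":[0,0,0],"angular":[0,0,0],"jaw":-0.52},
  {"dp":[0,0,0],"angular":[0,0,0],"jaw":-0.6},
  {"dp":[0,0,0],"angular":[0,0,0],"jaw":-0.68},
  {"dp":[0,0,0],"angular":[0,0,0],"jaw":-0.76},
  {"dp":[0,0,0],"angular":[0,0,0],"jaw":-1},
  {"dp":[0,0,0],"angular":[0,0,0],"jaw":-1},
  {"dp":[0,0,0],"angular":[0,0,0],"jaw":-1},
])

```text
t: 6.97
eef_pos: [0.5796, -0.0501, 0.0684]
orientation: [-0.001, 1.0, -0.03, -0.0]
force: [1.2, 5.0, -4.9]
gripper_width: 0.0116
grip_force: 30.0
```

Request:
step_arm([
  {"dp":[0,0,0],"angular":[0,0,0],"jaw":-1},
  {"dp":[0,0,0],"angular":[0,0,0],"jaw":-1},
  {"dp":[0,0,0],"angular":[0,0,0],"jaw":-1},
  {"dp":[0,0,0],"angular":[0,0,0],"jaw":-1},
  {"dp":[0,0,0],"angular":[0,0,0],"jaw":-1},
  {"dp":[0,0,0],"angular":[0,0,0],"jaw":-1},
  {"dp":[0,0,0],"angular":[0,0,0],"jaw":-1},
  {"dp":[0,0,0],"angular":[0,0,0],"jaw":-1},
])

```text
t: 7.63
eef_pos: [0.5796, -0.0501, 0.0684]
orientation: [-0.001, 1.0, -0.03, -0.0]
force: [0.9, 5.2, -4.9]
gripper_width: 0.0121
grip_force: 30.0
```

```bash
python3 - <<'E'
from h import *
s=robot.state();print(s)
a,d=robot.capture("side")
cv2.imwrite("pics/d.png",cv2.resize(a[130:250,180:310],None,fx=5,fy=5,interpolation=2))
E
```

```text
{'t': 7.6333, 'joint_pos': array([-2.05777171e-01,  5.10413024e-01,  1.70423030e+00,  1.46366804e-03,
        9.27980622e-01,  1.42361826e+00]), 'joint_vel': array([-0.00155481,  0.00014799, -0.0002158 , -0.00240772, -0.00025338,
       -0.00036791]), 'joint_efforts': array([ -3.0210232 , -56.27988338, -21.17861688,  -1.65110316,
        -0.11510134,  -0.11875513]), 'eef_pos': array([ 0.57957498, -0.05013435,  0.0683507 ]), 'orientation': array([-6.66975734e-04,  9.99557538e-01, -2.97341598e-02, -4.04838737e-04]), 'force': array([ 0.91476927,  5.20358704, -4.93963247]), 'moment': array([ 0.95443004, -0.1515976 , -0.08048549]), 'grip_force': 29.998590052127838, 'gripper_width': 0.012076759111348706}
```

View pics/d.png

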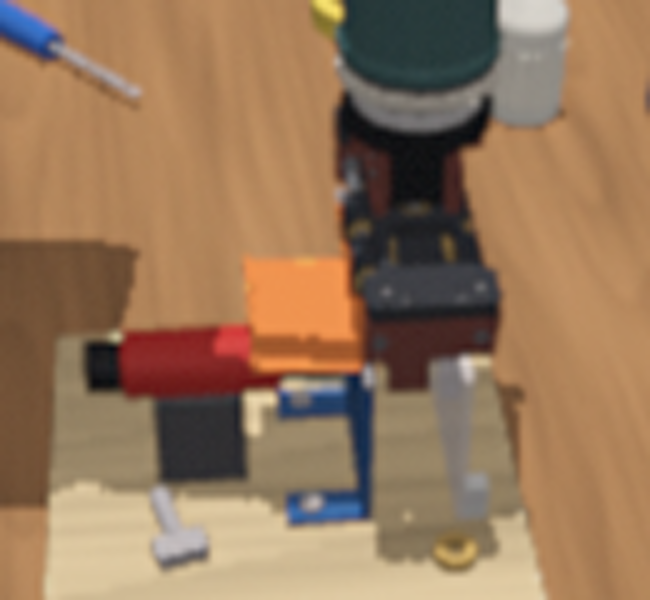

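The cap stays open. The jaws hold the head with an opening of 12.1 mm, which matches the 12 mm across its flats, at a steady 30 N. The loose things are untouched.

```bash
python3 -c "
from cell import robot
print(robot.sign_off())"
```

```text
the job is handed in; nothing more can be done
None
```

The cap is fully open, and the bolt head was held square between the fingers (12.1 mm opening, 30 N grip) when I handed the job in, about 8 s into the 35 s limit; the hand-in returned no verdict.

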